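Put the amber bottles back in the tray by size

ROBOT

A 7-joint arm with a two-finger parallel gripper is mounted at the origin on the work surface. World frame = base frame: x ahead of the robot, y to its left, z up, the work surface at z = 0. Lengths are in m, angles in rad, forces in N, time in s.
With the tool pointing down it reaches from about 0.425 to 1.025 m from the base axis. Payload 9.4 kg.
Tool frame: the origin (TCP) lies on the mounting face of the last link; the fingertips stand 186 mm ahead of it and the grasp point (between the pads) lies 167 mm ahead of it; z points along the fingers, y is the line along which they close (so a half turn about z gives the same grasp; the last joint's range is limited). The gripper opens to 93 mm and grips with 3 to 60 N. Pads are 15 mm wide; open, the fingers measure 128 mm over their backs; the gripper's body (75 mm by 188 mm) begins 65 mm behind the grasp point.
Start: joints at [1.18, 0.599, -0.003, 1.599, 0.002, 0.943, -0.08], TCP at [0.224, -0.69, 0.405] pointing down, gripper open.
Joint ranges: [-2.57, 2.57], [-0.35, 1.97], [-1.29, 1.29], [0.11, 2.56], [-1.05, 4.19], [0.11, 1.86], [-2.63, 2.63]. Speed limits (rad/s): [2.22, 2.22, 3.01, 3.01, 3.14, 3.14, 3.14].

INTERFACE

Orientations are given as a rotation vector (axis times angle).
In Python, from rig import telemetry, imaging, job gives the robot as it stands. The module is installed in compiled form; this text tells all that it offers.
- The arm moves only by the tool arm_command, never from a script. Its argument "targets" is a list of rows, each an object of numbers: "fingers": the opening, from 0 (shut) to 1 (fully open); "tx", "ty", "tz": the shift along the tool's x, y, z in m; "rx", "ry", "rz": the turn, a rotation vector about the tool's x, y, z in rad. A call has 1 to 12 rows; each row shifts and turns the commanded pose from where the row before left it, along the tool's axes as they then stand; what a row does not reach is not made up. A row lasts 1/12 s, in which the tool goes at most 41.7 mm and 7.16 degrees, less where a joint would pass 70% of its speed; a pose out of reach is approached as far as the arm can. A call with a gripper value outside its range is refused whole. The fingers move at their own pace and stop on an object; "newtons" is the grip in N (left out, the last holds). Time passes only in rows, so rows that do not move let the fingers close. It gives the time, the measured TCP pose, the force, the opening and the grip force at its end, in the units of the state.
- telemetry.sense(): the state, without advancing time (a new reading comes with each control period).
- imaging.grab_frame(name): name is "scene" or "top"; returns (picture, depth): 384x512x3 uint8, blue, green, red; 384x512 float32, m along the optical axis (not along the pixel's ray), 0 where there is no reading.
- imaging.camera_params(name): a dict with "K" (3x3 intrinsics, pixels), "pose" (4x4, takes a point from camera to world coordinates). Camera axes: x right, y down, z forward; pixel columns grow to the right and rows downward; lengths in m; the calibration is good to about 2 mm. A picture is of the moment at which its call begins. camera_params takes no time and is no camera call.
- job.close_job(): hands the job in; it is judged then, once.
The state is a dict: "time": time; "qpos": joint angles; "joint_velocities": joint speeds; "joint_efforts": joint torques, N m; "tcp_pos": TCP position; "tcp_rot": TCP orientation; "contact_force": force on the tool from outside, world axes, zero at the start; "moment": the same for the moment, N m; "grip_width": finger opening in m; "grip_force": force on a finger pad.
Only numpy, scipy, OpenCV 4.12 (cv2) and the standard library are available. Lean on these libraries where they do the work, as an engineer would, in place of code of your own. Each camera call takes 0.05 s, during which the arm holds its last target. There are 200 camera calls.

TASK

Put the four amber bottles back in the white bottle tray, one to a bay, lined up in order of size with the smallest in the bay nearest the microscope and the largest at the far end. Keep the bottles upright and set each one down gently on the floor of its bay. Leave the glass staining jar that stands among them where it is.

Things in the scene. Friction and masses are not known exactly. Their poses are not given: they have to be found in the camera images.
- bottle_15: The smallest of four amber glass bottles, loose, closed, standing upright: round body 28 mm in diameter and straight up to 40 mm, sloping shoulder, black screw cap 20 mm in diameter forming the top 19 mm; 68 mm tall in all, about 38 g (varies by a third). Plain paper label. Origin: centre of the underside, z up along the bottle.
- bottle_60: The second smallest of four amber glass bottles, loose, closed, standing upright: round body 39 mm in diameter and straight up to 61 mm, sloping shoulder, black screw cap 22 mm in diameter forming the top 19 mm; 94 mm tall in all, about 120 g (varies by a third). Plain paper label. Origin: centre of the underside, z up along the bottle.
- bottle_120: The second largest of four amber glass bottles, loose, closed, standing upright: round body 49 mm in diameter and straight up to 74 mm, sloping shoulder, black screw cap 25 mm in diameter forming the top 19 mm; 113 mm tall in all, about 230 g (varies by a third). Plain paper label. Origin: centre of the underside, z up along the bottle.
- bottle_240: The largest of four amber glass bottles, loose, closed, standing upright: round body 60 mm in diameter and straight up to 94 mm, sloping shoulder, black screw cap 28 mm in diameter forming the top 19 mm; 138 mm tall in all, about 430 g (varies by a third). Plain paper label. Origin: centre of the underside, z up along the bottle.
- bay_1: The end bay on the robot's left (+y) of the fixed white bottle tray (92 by 356 mm): a well 84 mm square inside, black rubber liner on its floor, 4 mm walls whose tops are 26 mm above this origin. Origin: centre of the liner's underside, 4 mm above the bench; bottles stand 3 mm above it. Bays are 88 mm apart along the row. x: across the row, away from the robot; y: along the row to the left.
- bay_2: The second bay from the robot's left of the fixed white bottle tray (92 by 356 mm): a well 84 mm square inside, black rubber liner on its floor, 4 mm walls whose tops are 26 mm above this origin. Origin: centre of the liner's underside, 4 mm above the bench; bottles stand 3 mm above it. Bays are 88 mm apart along the row. x: across the row, away from the robot; y: along the row to the left.
- bay_3: The third bay from the robot's left of the fixed white bottle tray (92 by 356 mm): a well 84 mm square inside, black rubber liner on its floor, 4 mm walls whose tops are 26 mm above this origin. Origin: centre of the liner's underside, 4 mm above the bench; bottles stand 3 mm above it. Bays are 88 mm apart along the row. x: across the row, away from the robot; y: along the row to the left.
- bay_4: The end bay on the robot's right (-y) of the fixed white bottle tray (92 by 356 mm): a well 84 mm square inside, black rubber liner on its floor, 4 mm walls whose tops are 26 mm above this origin. Origin: centre of the liner's underside, 4 mm above the bench; bottles stand 3 mm above it. Bays are 88 mm apart along the row. x: across the row, away from the robot; y: along the row to the left.
- microscope: Binocular microscope, off-white stand with black stage, head and focus knobs; base 235 by 170 mm, 380 mm tall, fixed, its origin 0.23 to 0.4 m beyond one end of the tray, on the robot's left or right (a white bench centrifuge stands beyond the other end). Origin: middle of the base's front edge (the edge towards the robot) at bench height; the base reaches from there 235 mm along +x.
- staining_jar: Upright glass staining jar, 54 mm across its round foot, 93 mm tall with a white lid, slides inside, loose, standing among the bottles. Origin: centre of its underside. To be left where it is.
Not all that is in view belongs to the job. Leave any yellow look-alike of the bottle_120 alone. What is shaped like the bottle_15 but purple is not meant.

How it is judged:
By the outcome, as a careful person would: the job done as asked, in the order asked, and still so for the second after the job is handed in, with the robot touching nothing.
It also fails if it takes over 96 s, if anything falls off the work surface, if the arm or the gripper's body presses on something with over 40 N, if the wrist force passes 120 N, or if a joint passes its speed limit or range.

## Working session

There is one attempt and no reset: what is moved stays moved. The work goes in short steps, Python scripts to look and compute and a tool call to move; the robot and the scene stay as the last step left them, time stands still between calls to the robot, and variables do not carry over. Pictures are saved under pics/ and viewed, at most 14 in all, crops included, and the job is handed in when it is done.

Besides the shell and the picture viewer there is one more tool, called after "Emit:" as name(argument=value, ...), one argument or row to a line, values as JSON. arm_command: Moves the arm, as the interface text tells. Its arguments: {"type":"object","properties":{"targets":{"type":"array"},"newtons":{"type":"number"}},"required":["targets"]}

```bash
mkdir -p pics; cat > h.py <<'E'
from rig import telemetry, imaging, job
import numpy as np, cv2
def grab(n):
    p,d=imaging.grab_frame(n); c=imaging.camera_params(n); np.savez(n+'.npz',p=p,d=d,K=c['K'],T=c['pose']); return p,d
def world(n):
    f=np.load(n+'.npz'); d=f['d']; K=f['K']; v,u=np.mgrid[:d.shape[0],:d.shape[1]]
    P=np.stack([(u-K[0,2])/K[0,0]*d,(v-K[1,2])/K[1,1]*d,d],-1)
    return f['p'],d,P@f['T'][:3,:3].T+f['T'][:3,3]
E
python3 - <<'E'
from h import *
for n in('scene','top'):
    p,d=grab(n); cv2.imwrite(f'pics/{n}0.png',cv2.resize(p,(800,600),interpolation=cv2.INTER_CUBIC)); print(imaging.camera_params(n))
print(telemetry.sense())
E
```

```text
{'K': array([[451.74252261,   0.        , 259.63394561],
       [  0.        , 451.74252261, 185.22780579],
       [  0.        ,   0.        ,   1.        ]]), 'pose': array([[ 0.07545394,  0.74067794, -0.66760984,  1.37145367],
       [ 0.99704902, -0.04654699,  0.06104605, -0.06482785],
       [ 0.01414023, -0.6702459 , -0.74200437,  0.98994372],
       [ 0.        ,  0.        ,  0.        ,  1.        ]])}
{'K': array([[383.84103265,   0.        , 251.6850712 ],
       [  0.        , 383.84103265, 191.89786758],
       [  0.        ,   0.        ,   1.        ]]), 'pose': array([[ 0.02581607, -0.98857148,  0.14852593,  0.35155987],
       [-0.99959778, -0.02378309,  0.01544781,  0.00215859],
       [-0.01173886, -0.148865  , -0.98878785,  1.21555295],
       [ 0.        ,  0.        ,  0.        ,  1.        ]])}
{'time': 0.1, 'qpos': array([ 1.18030341,  0.60004435, -0.00252962,  1.60002471,  0.00181477,
        0.94288376, -0.07978762]), 'joint_velocities': array([-0.00065716, -0.00100427, -0.00124373, -0.00162663, -0.00211746,
        0.00139304,  0.00038242]), 'joint_efforts': array([ 5.07926612e-03, -7.66557455e+01,  1.50223184e+00, -2.52937692e+01,
       -5.22659265e-02,  1.35897411e-02,  1.30869199e-05]), 'tcp_pos': array([ 0.22373526, -0.68943944,  0.4039559 ]), 'tcp_rot': array([-3.10169275e+00, -4.90785855e-01,  5.59146915e-04]), 'contact_force': array([ 0.19315317, -0.00294684,  0.58242257]), 'moment': array([0.04822357, 0.01665162, 0.01074308]), 'grip_force': 0.0, 'grip_width': 0.09321375908498739}
```

View pics/scene0.png

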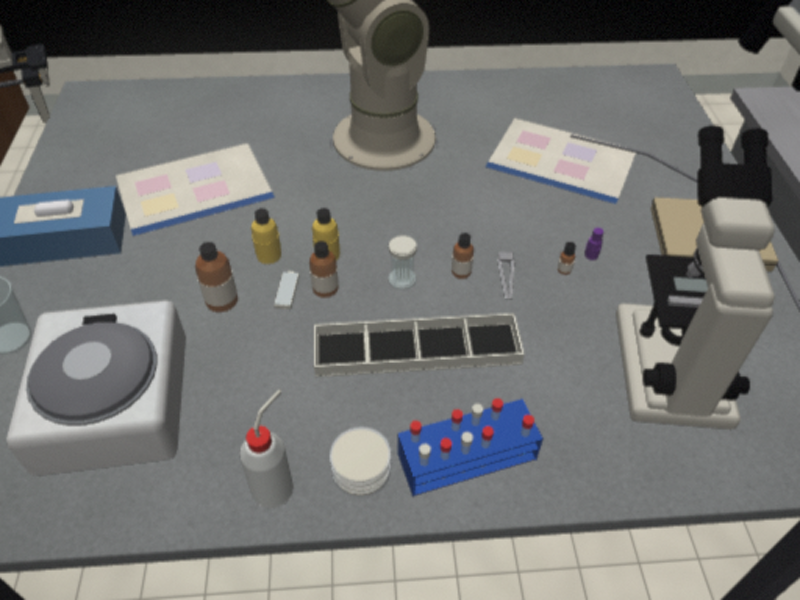

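View pics/top0.png

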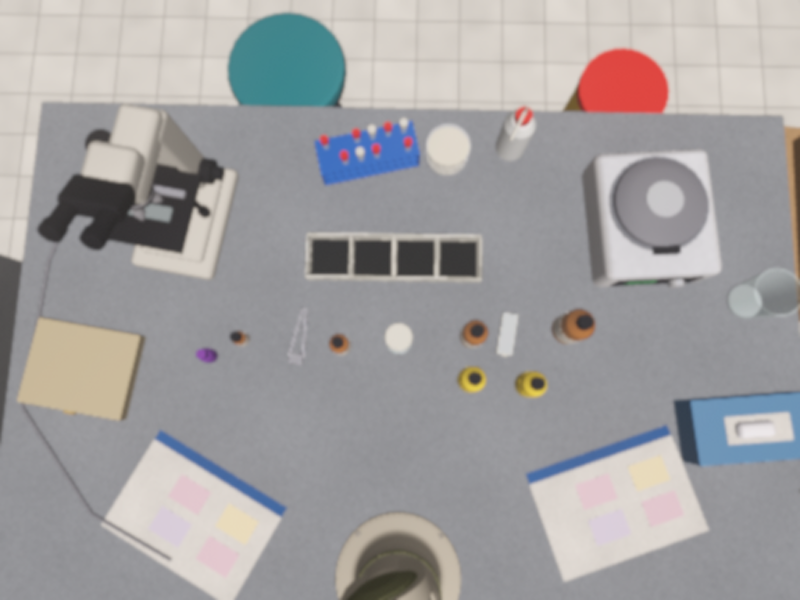

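Scene picture, 800-px coordinates:
- **Amber bottles:** 240 at (216,277), 120 at (323,268), 60 at (462,255), 15 at (567,258).
- **Look-alikes to leave alone:** two yellow ones at (266,237) and (324,232), and a purple one at (594,243).
- **Jar:** (402,262).
- **Tray and order:** the tray runs from (315,345) to (520,345). The microscope is on the robot's left (+y), so the smallest goes in bay_1.

Next I'll measure and confirm in a crop.

```bash
python3 - <<'E'
from h import *
p,d,W=world('scene'); pt,dt,Wt=world('top')
cv2.imwrite('pics/crop.png',cv2.resize(p[120:205,110:400],(800,236),interpolation=cv2.INTER_CUBIC))
# clusters on plan above bench, from both cameras
A=np.vstack([W[d>0],Wt[dt>0]]); C=np.vstack([p[d>0],pt[dt>0]])
m=(A[:,0]>.38)&(A[:,0]<.68)&(abs(A[:,1])<.55)&(A[:,2]>.012)&(A[:,2]<.3); A=A[m];C=C[m]
g=np.zeros((160,560),np.uint8); ij=np.stack([(A[:,0]-.36)/.002,(A[:,1]+.55)/.002],1).astype(int)
g[ij[:,0],ij[:,1]]=255; g=cv2.dilate(g,np.ones((3,3)))
n,l=cv2.connectedComponents(g); L=l[ij[:,0],ij[:,1]]
for k in range(1,n):
    a=A[L==k]
    if len(a)<15: continue
    zt=np.percentile(a[:,2],98); t=a[a[:,2]>zt-.008]; b=a[(a[:,2]<zt-.03)]
    print(len(a),'top z %.3f'%zt,'cap xy',t[:,:2].mean(0).round(4),'ext',t[:,:2].min(0).round(3),t[:,:2].max(0).round(3),'bodyext',a[:,:2].min(0).round(3),a[:,:2].max(0).round(3),np.median(C[L==k],0))
for nm,(PW,dd) in dict(s=(W,d),t=(Wt,dt)).items():
    a=PW[dd>0]; a=a[(a[:,0]>.6)&(a[:,0]<.85)&(abs(a[:,1])<.3)&(a[:,2]>.022)&(a[:,2]<.036)]
    r=cv2.minAreaRect((a[:,:2]*1000).astype(np.float32)); print(nm,len(a),r,np.percentile(a[:,2],[5,50,95]), cv2.boxPoints(r))
    a=PW[dd>0]; a=a[(a[:,0]>.4)&(a[:,0]<.6)&(abs(a[:,1])<.3)]; print('bench z',np.percentile(a[:,2],[10,30,50]))
E
```

```text
454 top z 0.113 cap xy [ 0.3838 -0.2456] ext [ 0.38  -0.256] [ 0.389 -0.236] bodyext [ 0.38 -0.27] [ 0.402 -0.222] [ 57.  106.5 121. ]
415 top z 0.115 cap xy [ 0.3861 -0.1318] ext [ 0.38  -0.144] [ 0.393 -0.121] bodyext [ 0.38  -0.156] [ 0.408 -0.107] [ 58. 110. 125.]
387 top z 0.038 cap xy [0.4194 0.5387] ext [0.38  0.523] [0.454 0.55 ] bodyext [0.38  0.523] [0.454 0.55 ] [128. 157. 172.]
33 top z 0.016 cap xy [0.412  0.2149] ext [0.401 0.203] [0.419 0.227] bodyext [0.401 0.203] [0.419 0.227] [166. 161. 164.]
254 top z 0.071 cap xy [0.4142 0.3875] ext [0.403 0.378] [0.426 0.397] bodyext [0.399 0.373] [0.432 0.404] [108.   62.   90.5]
448 top z 0.097 cap xy [0.4416 0.1249] ext [0.431 0.116] [0.455 0.135] bodyext [0.42  0.105] [0.464 0.145] [ 71.   89.5 107. ]
693 top z 0.097 cap xy [0.4546 0.01  ] ext [ 0.428 -0.015] [0.482 0.036] bodyext [ 0.428 -0.015] [0.483 0.036] [185. 193. 198.]
211 top z 0.017 cap xy [ 0.4726 -0.2074] ext [ 0.43  -0.227] [ 0.513 -0.188] bodyext [ 0.43  -0.227] [ 0.513 -0.188] [202. 202. 202.]
246 top z 0.071 cap xy [0.4496 0.3256] ext [0.44  0.318] [0.462 0.33
[... 599 characters left out ...]
cap xy [0.6249 0.0265] ext [ 0.574 -0.152] [0.674 0.203] bodyext [ 0.574 -0.154] [0.674 0.203] [124.5 131.  133.5]
s 596 ((725.042236328125, 24.777130126953125), (354.8555603027344, 248.117431640625), 89.67974090576172) [0.02269914 0.0279662  0.03294614] [[ 599.9937  -151.95444]
 [ 848.10724 -153.34131]
 [ 850.09076  201.5087 ]
 [ 601.97723  202.89557]]
bench z [-0.00191681 -0.00011166  0.0014324 ]
t 450 ((723.9911499023438, -17.908035278320312), (245.7862091064453, 440.056640625), 0.5484001636505127) [0.02308759 0.02915184 0.03521029] [[ 598.9977   200.93398]
 [ 603.2096  -239.10252]
 [ 848.9846  -236.75005]
 [ 844.7727   203.28645]]
bench z [-1.90243332e-03  2.28721176e-05  1.44730218e-03]
```

View pics/crop.png

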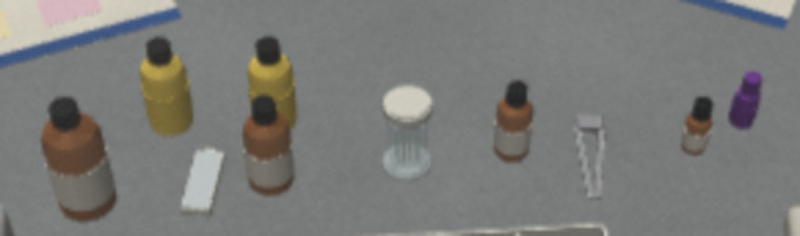

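The crop confirms the four brown bottles, from largest at left to smallest at right; the yellow and purple ones are decoys. Heights of 140, 115, 97 and 71 mm match. Positions:

| Item | x (m) | y (m) |
|---|---|---|
| bottle_15 | .450 | .3255 |
| bottle_60 | .442 | .125 |
| bottle_120 | .469 | -.1355 |
| bottle_240 | .486 | -.3265 |
| Tray centre | .624 | .0245 |

I'll place the smallest first, closing along y.

Emit:
arm_command(
  targets=[
    {"rz":0.105,"fingers":0.6},
    {"rz":0.105},
    {"rz":0.105},
    {"tx":0.031,"ty":-0.026},
    {"tx":0.031,"ty":-0.026},
    {"tx":0.031,"ty":-0.026},
    {"tx":0.031,"ty":-0.026},
    {"tx":0.031,"ty":-0.026},
    {"tx":0.031,"ty":-0.026},
    {"tx":0.031,"ty":-0.026},
    {"tx":0.031,"ty":-0.026},
    {"tx":0.031,"ty":-0.026},
  ],
)

```text
validation failed for argument at $.ta...
```

Emit:
arm_command(
  targets=[
    {"ty":-0.04},
    {"ty":-0.04},
    {"ty":-0.04},
    {"ty":-0.04},
    {"ty":-0.04},
    {"ty":-0.04},
    {"ty":-0.04},
    {"ty":-0.04},
    {"ty":-0.04},
    {"ty":-0.04},
    {"ty":-0.04},
    {"ty":-0.04},
  ],
)

```text
validation failed for argument at $.ta...
```

```bash
python3 - <<'E'
from h import *
s=telemetry.sense(); print(s['time'],s['tcp_pos'],s['tcp_rot'],s['grip_width'],s['qpos'])
p,d,W=world('scene')
a=W[d>0]; a=a[(a[:,0]>.56)&(a[:,0]<.69)&(a[:,1]>-.165)&(a[:,1]<.215)&(a[:,2]>.02)&(a[:,2]<.036)]
r=cv2.minAreaRect((a[:,:2]*1000).astype(np.float32)); print(r)
for e in (a[a[:,0]<.59],a[a[:,0]>.66]): print(np.polyfit(e[:,1],e[:,0],1))
E
```

```text
0.1 [ 0.22373526 -0.68943944  0.4039559 ] [-3.10169275e+00 -4.90785855e-01  5.59146915e-04] 0.09321375908498739 [ 1.18030341  0.60004435 -0.00252962  1.60002471  0.00181477  0.94288376
 -0.07978762]
((624.4955444335938, 25.275100708007812), (97.66512298583984, 354.9588928222656), 0.339580237865448)
[-0.00772822  0.58119833]
[-0.00734091  0.66884107]
```

The rows were refused and nothing moved. They may need every key, so I'll test with one full row.

Emit:
arm_command(
  targets=[
    {"tx":0,"ty":0,"tz":0,"rx":0,"ry":0,"rz":0.105,"fingers":0.6},
  ],
  newtons=15,
)

```text
time: 0.18
tcp_pos: [0.2235, -0.6895, 0.4041]
tcp_rot: [-3.123, -0.329, 0.0]
contact_force: [0.4, -0.3, 0.6]
grip_width: 0.0893
grip_force: 0.0
```

Emit:
arm_command(
  targets=[
    {"tx":0,"ty":0,"tz":0,"rx":0,"ry":0,"rz":0.105,"fingers":0.6},
    {"tx":0,"ty":0,"tz":0,"rx":0,"ry":0,"rz":0.104,"fingers":0.6},
    {"tx":0.031,"ty":-0.026,"tz":0,"rx":0,"ry":0,"rz":0,"fingers":0.6},
    {"tx":0.031,"ty":-0.026,"tz":0,"rx":0,"ry":0,"rz":0,"fingers":0.6},
    {"tx":0.031,"ty":-0.026,"tz":0,"rx":0,"ry":0,"rz":0,"fingers":0.6},
    {"tx":0.031,"ty":-0.026,"tz":0,"rx":0,"ry":0,"rz":0,"fingers":0.6},
    {"tx":0.031,"ty":-0.026,"tz":0,"rx":0,"ry":0,"rz":0,"fingers":0.6},
    {"tx":0.031,"ty":-0.026,"tz":0,"rx":0,"ry":0,"rz":0,"fingers":0.6},
    {"tx":0.031,"ty":-0.026,"tz":0,"rx":0,"ry":0,"rz":0,"fingers":0.6},
    {"tx":0.031,"ty":-0.026,"tz":0,"rx":0,"ry":0,"rz":0,"fingers":0.6},
    {"tx":0.031,"ty":-0.026,"tz":0,"rx":0,"ry":0,"rz":0,"fingers":0.6},
  ],
  newtons=15,
)

```text
time: 1.1
tcp_pos: [0.5041, -0.4541, 0.4044]
tcp_rot: [-3.141, 0.0, 0.001]
contact_force: [0.2, -0.9, -0.0]
grip_width: 0.0556
grip_force: 0.0
```

Emit:
arm_command(
  targets=[
    {"tx":0,"ty":-0.04,"tz":0,"rx":0,"ry":0,"rz":0,"fingers":0.6},
    {"tx":0,"ty":-0.04,"tz":0,"rx":0,"ry":0,"rz":0,"fingers":0.6},
    {"tx":0,"ty":-0.04,"tz":0,"rx":0,"ry":0,"rz":0,"fingers":0.6},
    {"tx":0,"ty":-0.04,"tz":0,"rx":0,"ry":0,"rz":0,"fingers":0.6},
    {"tx":0,"ty":-0.04,"tz":0,"rx":0,"ry":0,"rz":0,"fingers":0.6},
    {"tx":0,"ty":-0.04,"tz":0,"rx":0,"ry":0,"rz":0,"fingers":0.6},
    {"tx":0,"ty":-0.04,"tz":0,"rx":0,"ry":0,"rz":0,"fingers":0.6},
    {"tx":0,"ty":-0.04,"tz":0,"rx":0,"ry":0,"rz":0,"fingers":0.6},
    {"tx":0,"ty":-0.04,"tz":0,"rx":0,"ry":0,"rz":0,"fingers":0.6},
    {"tx":0,"ty":-0.04,"tz":0,"rx":0,"ry":0,"rz":0,"fingers":0.6},
  ],
)

```text
time: 1.93
tcp_pos: [0.5024, -0.0538, 0.4047]
tcp_rot: [3.142, -0.001, -0.0]
contact_force: [1.0, 0.1, -0.1]
grip_width: 0.0558
grip_force: 0.0
```

Emit:
arm_command(
  targets=[
    {"tx":-0.005,"ty":-0.038,"tz":0,"rx":0,"ry":0,"rz":0,"fingers":0.6},
    {"tx":-0.005,"ty":-0.038,"tz":0,"rx":0,"ry":0,"rz":0,"fingers":0.6},
    {"tx":-0.005,"ty":-0.038,"tz":0,"rx":0,"ry":0,"rz":0,"fingers":0.6},
    {"tx":-0.005,"ty":-0.038,"tz":0,"rx":0,"ry":0,"rz":0,"fingers":0.6},
    {"tx":-0.005,"ty":-0.038,"tz":0,"rx":0,"ry":0,"rz":0,"fingers":0.6},
    {"tx":-0.005,"ty":-0.038,"tz":0,"rx":0,"ry":0,"rz":0,"fingers":0.6},
    {"tx":-0.005,"ty":-0.038,"tz":0,"rx":0,"ry":0,"rz":0,"fingers":0.6},
    {"tx":-0.005,"ty":-0.038,"tz":0,"rx":0,"ry":0,"rz":0,"fingers":0.6},
    {"tx":-0.005,"ty":-0.038,"tz":0,"rx":0,"ry":0,"rz":0,"fingers":0.6},
    {"tx":-0.005,"ty":-0.038,"tz":0,"rx":0,"ry":0,"rz":0,"fingers":0.6},
    {"tx":0,"ty":0,"tz":0,"rx":0,"ry":0,"rz":0,"fingers":0.6},
    {"tx":0,"ty":0,"tz":0,"rx":0,"ry":0,"rz":0,"fingers":0.6},
  ],
)

```text
time: 2.93
tcp_pos: [0.452, 0.3267, 0.4041]
tcp_rot: [-3.141, -0.007, 0.001]
contact_force: [-0.4, -1.1, -0.7]
grip_width: 0.0559
grip_force: 0.0
```

Emit:
arm_command(
  targets=[
    {"tx":-0.001,"ty":0.001,"tz":0.034,"rx":0,"ry":0,"rz":0,"fingers":0.6},
    {"tx":0,"ty":0,"tz":0.034,"rx":0,"ry":0,"rz":0,"fingers":0.6},
    {"tx":0,"ty":0,"tz":0.034,"rx":0,"ry":0,"rz":0,"fingers":0.6},
    {"tx":0,"ty":0,"tz":0.03,"rx":0,"ry":0,"rz":0,"fingers":0.6},
    {"tx":0,"ty":0,"tz":0.03,"rx":0,"ry":0,"rz":0,"fingers":0.6},
    {"tx":0,"ty":0,"tz":0.02,"rx":0,"ry":0,"rz":0,"fingers":0.6},
    {"tx":0,"ty":0,"tz":0.01,"rx":0,"ry":0,"rz":0,"fingers":0.6},
    {"tx":0,"ty":0,"tz":0,"rx":0,"ry":0,"rz":0,"fingers":0.6},
    {"tx":0,"ty":0,"tz":0,"rx":0,"ry":0,"rz":0,"fingers":0.6},
  ],
)

```text
time: 3.68
tcp_pos: [0.4523, 0.3226, 0.213]
tcp_rot: [3.141, -0.002, -0.001]
contact_force: [-0.7, 0.1, 1.2]
grip_width: 0.0556
grip_force: 0.0
```

Emit:
arm_command(
  targets=[
    {"tx":0,"ty":0,"tz":0,"rx":0,"ry":0,"rz":0,"fingers":0.4},
    {"tx":0,"ty":0,"tz":0,"rx":0,"ry":0,"rz":0,"fingers":0.35},
    {"tx":0,"ty":0,"tz":0,"rx":0,"ry":0,"rz":0,"fingers":0.3},
    {"tx":0,"ty":0,"tz":0,"rx":0,"ry":0,"rz":0,"fingers":0.25},
    {"tx":0,"ty":0,"tz":0,"rx":0,"ry":0,"rz":0,"fingers":0},
    {"tx":0,"ty":0,"tz":0,"rx":0,"ry":0,"rz":0,"fingers":0},
    {"tx":0,"ty":0,"tz":0,"rx":0,"ry":0,"rz":0,"fingers":0},
  ],
  newtons=10,
)

```text
time: 4.27
tcp_pos: [0.4521, 0.3236, 0.2133]
tcp_rot: [-3.141, 0.0, -0.001]
contact_force: [-0.1, 0.2, 6.9]
grip_width: 0.0276
grip_force: 10.0
```

Emit:
arm_command(
  targets=[
    {"tx":0,"ty":0,"tz":-0.01,"rx":0,"ry":0,"rz":0,"fingers":0},
    {"tx":0,"ty":0,"tz":-0.025,"rx":0,"ry":0,"rz":0,"fingers":0},
    {"tx":0,"ty":0,"tz":-0.025,"rx":0,"ry":0,"rz":0,"fingers":0},
    {"tx":0.015,"ty":0.015,"tz":0,"rx":0,"ry":0,"rz":0,"fingers":0},
    {"tx":0.025,"ty":0.024,"tz":0,"rx":0,"ry":0,"rz":0,"fingers":0},
    {"tx":0.028,"ty":0.027,"tz":0,"rx":0,"ry":0,"rz":0,"fingers":0},
    {"tx":0.028,"ty":0.027,"tz":0,"rx":0,"ry":0,"rz":0,"fingers":0},
    {"tx":0.028,"ty":0.027,"tz":0,"rx":0,"ry":0,"rz":0,"fingers":0},
    {"tx":0.025,"ty":0.024,"tz":0,"rx":0,"ry":0,"rz":0,"fingers":0},
    {"tx":0.015,"ty":0.015,"tz":0,"rx":0,"ry":0,"rz":0,"fingers":0},
    {"tx":0.009,"ty":0.008,"tz":0,"rx":0,"ry":0,"rz":0,"fingers":0},
    {"tx":0,"ty":0,"tz":0,"rx":0,"ry":0,"rz":0,"fingers":0},
  ],
)

```text
time: 5.27
tcp_pos: [0.6264, 0.1538, 0.273]
tcp_rot: [3.141, -0.006, 0.001]
contact_force: [0.6, -0.5, 0.4]
grip_width: 0.0271
grip_force: 10.0
```

Emit:
arm_command(
  targets=[
    {"tx":0,"ty":0,"tz":0,"rx":0,"ry":0,"rz":0,"fingers":0},
    {"tx":0,"ty":0,"tz":0,"rx":0,"ry":0,"rz":0,"fingers":0},
  ],
)

```text
time: 5.43
tcp_pos: [0.6236, 0.1581, 0.2727]
tcp_rot: [-3.141, -0.003, 0.002]
contact_force: [-0.2, 0.1, 0.9]
grip_width: 0.0275
grip_force: 10.0
```

```bash
python3 - <<'E'
from h import *
p,d=grab('scene'); cv2.imwrite('pics/s1.png',cv2.resize(p[60:290,160:480],(800,575),interpolation=cv2.INTER_CUBIC))
E
```

```text
(no output)
```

View pics/s1.png

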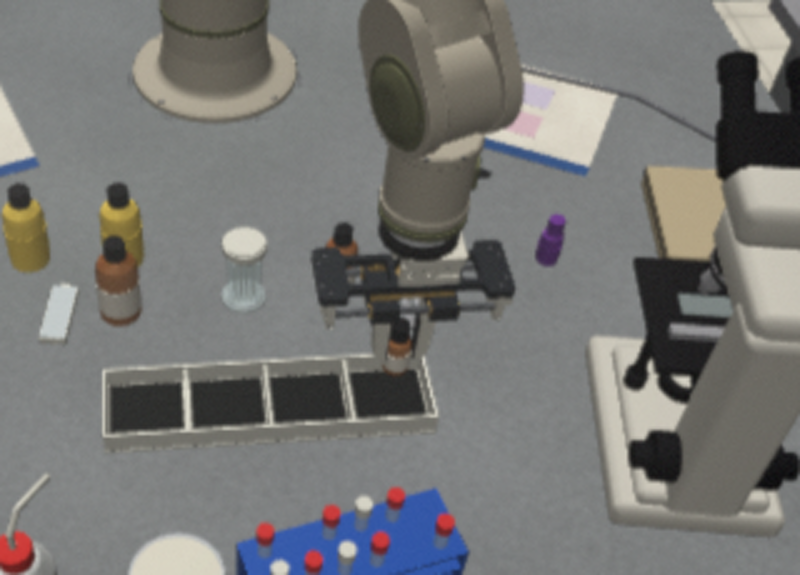

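The bottle hangs upright at crop pixel (398,350), above bay_1, and the purple one is undisturbed. I'll lower it.

Emit:
arm_command(
  targets=[
    {"tx":0.001,"ty":0.001,"tz":0.012,"rx":0,"ry":0,"rz":0,"fingers":0},
    {"tx":0,"ty":0,"tz":0.015,"rx":0,"ry":0,"rz":0,"fingers":0},
    {"tx":0,"ty":0,"tz":0.012,"rx":0,"ry":0,"rz":0,"fingers":0},
    {"tx":0,"ty":0,"tz":0.006,"rx":0,"ry":0,"rz":0,"fingers":0},
    {"tx":0,"ty":0,"tz":0.003,"rx":0,"ry":0,"rz":0,"fingers":0},
    {"tx":0,"ty":0,"tz":0.001,"rx":0,"ry":0,"rz":0,"fingers":0},
    {"tx":0,"ty":0,"tz":0,"rx":0,"ry":0,"rz":0,"fingers":0},
    {"tx":0,"ty":0,"tz":0,"rx":0,"ry":0,"rz":0,"fingers":0},
    {"tx":0,"ty":0,"tz":0,"rx":0,"ry":0,"rz":0,"fingers":0},
  ],
)

```text
time: 6.23
tcp_pos: [0.6261, 0.1553, 0.2243]
tcp_rot: [-3.141, 0.001, -0.001]
contact_force: [0.4, -0.8, 0.0]
grip_width: 0.0278
grip_force: 10.0
```

Emit:
arm_command(
  targets=[
    {"tx":0,"ty":0,"tz":0.001,"rx":0,"ry":0,"rz":0,"fingers":0},
    {"tx":0,"ty":0,"tz":0.001,"rx":0,"ry":0,"rz":0,"fingers":0},
    {"tx":0,"ty":0,"tz":0.001,"rx":0,"ry":0,"rz":0,"fingers":0},
    {"tx":0,"ty":0,"tz":0,"rx":0,"ry":0,"rz":0,"fingers":0},
    {"tx":0,"ty":0,"tz":0,"rx":0,"ry":0,"rz":0,"fingers":0},
  ],
)

```text
time: 6.65
tcp_pos: [0.6259, 0.1553, 0.2206]
tcp_rot: [3.142, -0.0, -0.0]
contact_force: [0.3, 0.3, -1.0]
grip_width: 0.0274
grip_force: 10.0
```

Emit:
arm_command(
  targets=[
    {"tx":0,"ty":0,"tz":0.001,"rx":0,"ry":0,"rz":0,"fingers":0},
    {"tx":0,"ty":0,"tz":0,"rx":0,"ry":0,"rz":0,"fingers":0},
    {"tx":0,"ty":0,"tz":0,"rx":0,"ry":0,"rz":0,"fingers":0},
  ],
)

```text
time: 6.9
tcp_pos: [0.626, 0.1555, 0.2202]
tcp_rot: [-3.141, -0.0, -0.001]
contact_force: [-0.9, -0.2, 5.3]
grip_width: 0.0275
grip_force: 10.0
```

Emit:
arm_command(
  targets=[
    {"tx":0,"ty":0,"tz":0,"rx":0,"ry":0,"rz":0,"fingers":0.32},
    {"tx":0,"ty":0,"tz":0,"rx":0,"ry":0,"rz":0,"fingers":0.36},
    {"tx":0,"ty":0,"tz":0,"rx":0,"ry":0,"rz":0,"fingers":0.42},
    {"tx":0,"ty":0,"tz":0,"rx":0,"ry":0,"rz":0,"fingers":0.5},
    {"tx":0,"ty":0,"tz":0,"rx":0,"ry":0,"rz":0,"fingers":0.5},
    {"tx":0,"ty":0,"tz":-0.01,"rx":0,"ry":0,"rz":0,"fingers":0.5},
    {"tx":0,"ty":0,"tz":-0.025,"rx":0,"ry":0,"rz":0,"fingers":0.5},
    {"tx":0,"ty":0,"tz":-0.035,"rx":0,"ry":0,"rz":0,"fingers":0.5},
    {"tx":0,"ty":0,"tz":-0.04,"rx":0,"ry":0,"rz":0,"fingers":0.7},
  ],
)

```text
time: 7.65
tcp_pos: [0.6254, 0.1552, 0.33]
tcp_rot: [3.141, -0.0, -0.005]
contact_force: [0.4, 0.6, 0.3]
grip_width: 0.0498
grip_force: 0.0
```

Emit:
arm_command(
  targets=[
    {"tx":-0.016,"ty":0.0027,"tz":0,"rx":0,"ry":0,"rz":0,"fingers":0.7},
    {"tx":-0.028,"ty":0.0046,"tz":0,"rx":0,"ry":0,"rz":0,"fingers":0.7},
    {"tx":-0.032,"ty":0.0053,"tz":0,"rx":0,"ry":0,"rz":0,"fingers":0.7},
    {"tx":-0.032,"ty":0.0053,"tz":0,"rx":0,"ry":0,"rz":0,"fingers":0.7},
    {"tx":-0.032,"ty":0.0053,"tz":0,"rx":0,"ry":0,"rz":0,"fingers":0.7},
    {"tx":-0.028,"ty":0.0046,"tz":0,"rx":0,"ry":0,"rz":0,"fingers":0.7},
    {"tx":-0.016,"ty":0.0027,"tz":0,"rx":0,"ry":0,"rz":0,"fingers":0.7},
    {"tx":0,"ty":0,"tz":0,"rx":0,"ry":0,"rz":0,"fingers":0.7},
    {"tx":0,"ty":0,"tz":0,"rx":0,"ry":0,"rz":0,"fingers":0.7},
  ],
)

```text
time: 8.4
tcp_pos: [0.4418, 0.1249, 0.3306]
tcp_rot: [-3.141, -0.0, -0.002]
contact_force: [0.3, 0.7, 1.0]
grip_width: 0.0652
grip_force: 0.0
```

```bash
python3 - <<'E'
from h import *
print(telemetry.sense()['tcp_pos'])
p,d=grab('scene'); cv2.imwrite('pics/s2.png',cv2.resize(p[60:290,160:480],(800,575),interpolation=cv2.INTER_CUBIC))
E
```

```text
[0.44183851 0.12491317 0.33056573]
```

View pics/s2.png

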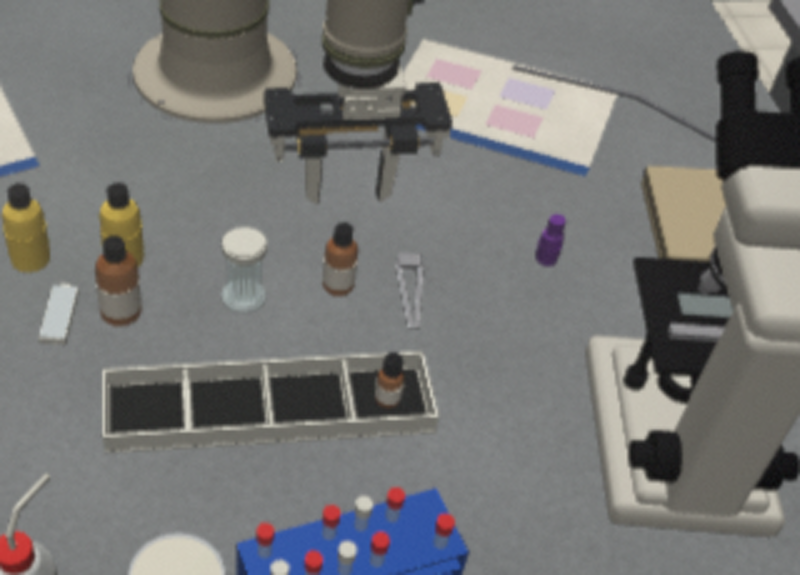

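The 15 stands upright in bay_1 at (390,380), and the 60 is ahead at (340,262). I'll descend .1135 and grasp.

Emit:
arm_command(
  targets=[
    {"tx":0,"ty":0,"tz":0.02,"rx":0,"ry":0,"rz":0,"fingers":0.7},
    {"tx":0,"ty":0,"tz":0.03,"rx":0,"ry":0,"rz":0,"fingers":0.7},
    {"tx":0,"ty":0,"tz":0.03,"rx":0,"ry":0,"rz":0,"fingers":0.7},
    {"tx":0,"ty":0,"tz":0.02,"rx":0,"ry":0,"rz":0,"fingers":0.7},
    {"tx":0,"ty":0,"tz":0.0135,"rx":0,"ry":0,"rz":0,"fingers":0.7},
    {"tx":0,"ty":0,"tz":0,"rx":0,"ry":0,"rz":0,"fingers":0.6},
    {"tx":0,"ty":0,"tz":0,"rx":0,"ry":0,"rz":0,"fingers":0.52},
    {"tx":0,"ty":0,"tz":0,"rx":0,"ry":0,"rz":0,"fingers":0.46},
    {"tx":0,"ty":0,"tz":0,"rx":0,"ry":0,"rz":0,"fingers":0.4},
    {"tx":0,"ty":0,"tz":0,"rx":0,"ry":0,"rz":0,"fingers":0.1},
    {"tx":0,"ty":0,"tz":0,"rx":0,"ry":0,"rz":0,"fingers":0.1},
    {"tx":0,"ty":0,"tz":0,"rx":0,"ry":0,"rz":0,"fingers":0.1},
  ],
  newtons=15,
)

```text
time: 9.45
tcp_pos: [0.4424, 0.1249, 0.2171]
tcp_rot: [-3.141, 0.001, -0.003]
contact_force: [0.9, 0.3, 7.9]
grip_width: 0.0388
grip_force: 15.0
```

Emit:
arm_command(
  targets=[
    {"tx":0,"ty":0,"tz":-0.01,"rx":0,"ry":0,"rz":0,"fingers":0.1},
    {"tx":0,"ty":0,"tz":-0.025,"rx":0,"ry":0,"rz":0,"fingers":0.1},
    {"tx":0,"ty":0,"tz":-0.025,"rx":0,"ry":0,"rz":0,"fingers":0.1},
    {"tx":0.016,"ty":0.005,"tz":0,"rx":0,"ry":0,"rz":0,"fingers":0.1},
    {"tx":0.024,"ty":0.007,"tz":0,"rx":0,"ry":0,"rz":0,"fingers":0.1},
    {"tx":0.03,"ty":0.01,"tz":0,"rx":0,"ry":0,"rz":0,"fingers":0.1},
    {"tx":0.03,"ty":0.01,"tz":0,"rx":0,"ry":0,"rz":0,"fingers":0.1},
    {"tx":0.03,"ty":0.01,"tz":0,"rx":0,"ry":0,"rz":0,"fingers":0.1},
    {"tx":0.03,"ty":0.008,"tz":0,"rx":0,"ry":0,"rz":0,"fingers":0.1},
    {"tx":0.016,"ty":0.004,"tz":0,"rx":0,"ry":0,"rz":0,"fingers":0.1},
    {"tx":0.007,"ty":0.002,"tz":0,"rx":0,"ry":0,"rz":0,"fingers":0.1},
    {"tx":0,"ty":0,"tz":0,"rx":0,"ry":0,"rz":0,"fingers":0.1},
  ],
)

```text
time: 10.45
tcp_pos: [0.6256, 0.0681, 0.2761]
tcp_rot: [3.142, -0.002, 0.001]
contact_force: [0.1, 0.5, -0.8]
grip_width: 0.0383
grip_force: 15.0
```

Emit:
arm_command(
  targets=[
    {"tx":0,"ty":0,"tz":0.01,"rx":0,"ry":0,"rz":0,"fingers":0.1},
    {"tx":0,"ty":0,"tz":0.015,"rx":0,"ry":0,"rz":0,"fingers":0.1},
    {"tx":0,"ty":0,"tz":0.015,"rx":0,"ry":0,"rz":0,"fingers":0.1},
    {"tx":0,"ty":0,"tz":0.007,"rx":0,"ry":0,"rz":0,"fingers":0.1},
    {"tx":0,"ty":0,"tz":0.003,"rx":0,"ry":0,"rz":0,"fingers":0.1},
    {"tx":0,"ty":0,"tz":0.001,"rx":0,"ry":0,"rz":0,"fingers":0.1},
    {"tx":0,"ty":0,"tz":0.001,"rx":0,"ry":0,"rz":0,"fingers":0.1},
    {"tx":0,"ty":0,"tz":0,"rx":0,"ry":0,"rz":0,"fingers":0.1},
    {"tx":0,"ty":0,"tz":0,"rx":0,"ry":0,"rz":0,"fingers":0.1},
  ],
)

```text
time: 11.2
tcp_pos: [0.625, 0.0689, 0.2248]
tcp_rot: [-3.141, 0.0, -0.001]
contact_force: [-0.1, -0.1, -2.2]
grip_width: 0.0387
grip_force: 15.0
```

Not yet down (−2.2 N is the bottle's weight). I'll lower in 1 mm steps.

Emit:
arm_command(
  targets=[
    {"tx":0,"ty":0,"tz":0.001,"rx":0,"ry":0,"rz":0,"fingers":0.1},
    {"tx":0,"ty":0,"tz":0,"rx":0,"ry":0,"rz":0,"fingers":0.1},
    {"tx":0,"ty":0,"tz":0,"rx":0,"ry":0,"rz":0,"fingers":0.1},
  ],
)

```text
time: 11.45
tcp_pos: [0.6251, 0.0689, 0.2242]
tcp_rot: [-3.141, 0.0, -0.002]
contact_force: [-2.2, 0.3, 6.0]
grip_width: 0.0382
grip_force: 15.0
```

Emit:
arm_command(
  targets=[
    {"tx":0,"ty":0,"tz":0,"rx":0,"ry":0,"rz":0,"fingers":0.44},
    {"tx":0,"ty":0,"tz":0,"rx":0,"ry":0,"rz":0,"fingers":0.48},
    {"tx":0,"ty":0,"tz":0,"rx":0,"ry":0,"rz":0,"fingers":0.54},
    {"tx":0,"ty":0,"tz":0,"rx":0,"ry":0,"rz":0,"fingers":0.6},
    {"tx":0,"ty":0,"tz":0,"rx":0,"ry":0,"rz":0,"fingers":0.6},
    {"tx":0,"ty":0,"tz":-0.01,"rx":0,"ry":0,"rz":0,"fingers":0.6},
    {"tx":0,"ty":0,"tz":-0.025,"rx":0,"ry":0,"rz":0,"fingers":0.6},
    {"tx":0,"ty":0,"tz":-0.035,"rx":0,"ry":0,"rz":0,"fingers":0.6},
    {"tx":0,"ty":0,"tz":-0.04,"rx":0,"ry":0,"rz":0,"fingers":0.8},
  ],
)

```text
time: 12.2
tcp_pos: [0.6244, 0.0688, 0.3336]
tcp_rot: [3.141, -0.0, -0.005]
contact_force: [1.9, -0.7, -0.8]
grip_width: 0.0592
grip_force: 0.0
```

Emit:
arm_command(
  targets=[
    {"tx":-0.01,"ty":0.013,"tz":0,"rx":0,"ry":0,"rz":0,"fingers":0.8},
    {"tx":-0.02,"ty":0.026,"tz":0,"rx":0,"ry":0,"rz":0,"fingers":0.8},
    {"tx":-0.024,"ty":0.0316,"tz":0,"rx":0,"ry":0,"rz":0,"fingers":0.8},
    {"tx":-0.024,"ty":0.0316,"tz":0,"rx":0,"ry":0,"rz":0,"fingers":0.8},
    {"tx":-0.024,"ty":0.0316,"tz":0,"rx":0,"ry":0,"rz":0,"fingers":0.8},
    {"tx":-0.024,"ty":0.0316,"tz":0,"rx":0,"ry":0,"rz":0,"fingers":0.8},
    {"tx":-0.02,"ty":0.026,"tz":0,"rx":0,"ry":0,"rz":0,"fingers":0.8},
    {"tx":-0.01,"ty":0.013,"tz":0,"rx":0,"ry":0,"rz":0,"fingers":0.8},
    {"tx":0,"ty":0,"tz":0,"rx":0,"ry":0,"rz":0,"fingers":0.8},
    {"tx":0,"ty":0,"tz":0,"rx":0,"ry":0,"rz":0,"fingers":0.8},
  ],
)

```text
time: 13.03
tcp_pos: [0.4687, -0.1362, 0.3339]
tcp_rot: [3.141, -0.004, 0.001]
contact_force: [0.9, 0.5, 0.0]
grip_width: 0.0744
grip_force: 0.0
```

```bash
python3 - <<'E'
from h import *
print(telemetry.sense()['tcp_pos'])
p,d=grab('scene'); cv2.imwrite('pics/s3.png',cv2.resize(p[60:290,100:420],(800,575),interpolation=cv2.INTER_CUBIC))
E
```

```text
[ 0.46869826 -0.13616796  0.33392644]
```

View pics/s3.png

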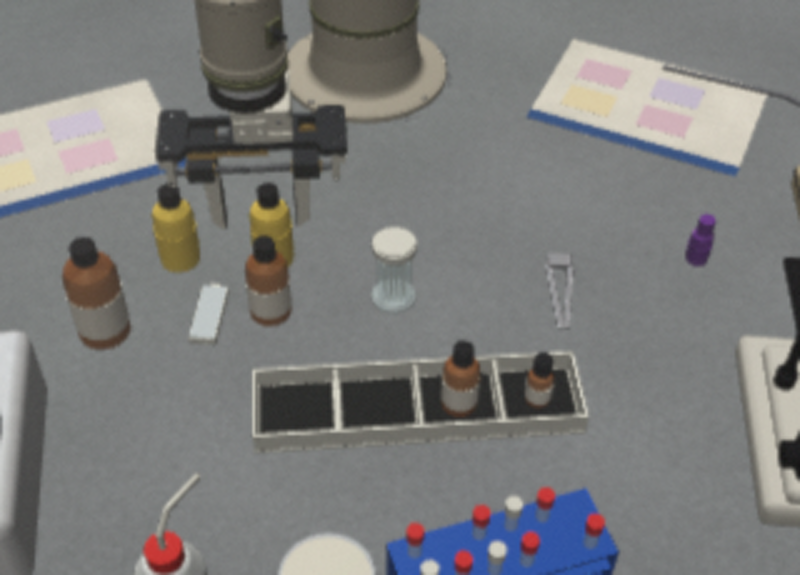

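The 60 (460,380) and the 15 (540,380) stand upright in bays 2 and 1, and the yellow bottle behind is clear. I'll grasp the 120 at (267,285).

Emit:
arm_command(
  targets=[
    {"tx":0,"ty":0,"tz":0.02,"rx":0,"ry":0,"rz":0,"fingers":0.8},
    {"tx":0,"ty":0,"tz":0.03,"rx":0,"ry":0,"rz":0,"fingers":0.8},
    {"tx":0,"ty":0,"tz":0.03,"rx":0,"ry":0,"rz":0,"fingers":0.8},
    {"tx":0,"ty":0,"tz":0.017,"rx":0,"ry":0,"rz":0,"fingers":0.8},
    {"tx":0,"ty":0,"tz":0.01,"rx":0,"ry":0,"rz":0,"fingers":0.8},
    {"tx":0,"ty":0,"tz":0,"rx":0,"ry":0,"rz":0,"fingers":0.7},
    {"tx":0,"ty":0,"tz":0,"rx":0,"ry":0,"rz":0,"fingers":0.62},
    {"tx":0,"ty":0,"tz":0,"rx":0,"ry":0,"rz":0,"fingers":0.56},
    {"tx":0,"ty":0,"tz":0,"rx":0,"ry":0,"rz":0,"fingers":0.5},
    {"tx":0,"ty":0,"tz":0,"rx":0,"ry":0,"rz":0,"fingers":0.2},
    {"tx":0,"ty":0,"tz":0,"rx":0,"ry":0,"rz":0,"fingers":0.2},
    {"tx":0,"ty":0,"tz":0,"rx":0,"ry":0,"rz":0,"fingers":0.2},
  ],
  newtons=22,
)

```text
time: 14.08
tcp_pos: [0.4693, -0.1357, 0.2273]
tcp_rot: [3.141, -0.001, 0.004]
contact_force: [0.2, -0.6, 8.8]
grip_width: 0.0483
grip_force: 22.0
```

Emit:
arm_command(
  targets=[
    {"tx":0,"ty":0,"tz":-0.01,"rx":0,"ry":0,"rz":0,"fingers":0.2},
    {"tx":0,"ty":0,"tz":-0.025,"rx":0,"ry":0,"rz":0,"fingers":0.2},
    {"tx":0,"ty":0,"tz":-0.025,"rx":0,"ry":0,"rz":0,"fingers":0.2},
    {"tx":0.012,"ty":-0.009,"tz":0,"rx":0,"ry":0,"rz":0,"fingers":0.2},
    {"tx":0.022,"ty":-0.0165,"tz":0,"rx":0,"ry":0,"rz":0,"fingers":0.2},
    {"tx":0.028,"ty":-0.021,"tz":0,"rx":0,"ry":0,"rz":0,"fingers":0.2},
    {"tx":0.028,"ty":-0.021,"tz":0,"rx":0,"ry":0,"rz":0,"fingers":0.2},
    {"tx":0.028,"ty":-0.021,"tz":0,"rx":0,"ry":0,"rz":0,"fingers":0.2},
    {"tx":0.022,"ty":-0.0165,"tz":0,"rx":0,"ry":0,"rz":0,"fingers":0.2},
    {"tx":0.012,"ty":-0.009,"tz":0,"rx":0,"ry":0,"rz":0,"fingers":0.2},
    {"tx":0.004,"ty":-0.003,"tz":0,"rx":0,"ry":0,"rz":0,"fingers":0.2},
    {"tx":0,"ty":0,"tz":0,"rx":0,"ry":0,"rz":0,"fingers":0.2},
  ],
)

```text
time: 15.08
tcp_pos: [0.6254, -0.0172, 0.2858]
tcp_rot: [-3.141, -0.002, 0.0]
contact_force: [0.5, -1.1, -3.2]
grip_width: 0.0481
grip_force: 22.0
```

Emit:
arm_command(
  targets=[
    {"tx":0,"ty":0,"tz":0.01,"rx":0,"ry":0,"rz":0,"fingers":0.2},
    {"tx":0,"ty":0,"tz":0.015,"rx":0,"ry":0,"rz":0,"fingers":0.2},
    {"tx":0,"ty":0,"tz":0.015,"rx":0,"ry":0,"rz":0,"fingers":0.2},
    {"tx":0,"ty":0,"tz":0.007,"rx":0,"ry":0,"rz":0,"fingers":0.2},
    {"tx":0,"ty":0,"tz":0.003,"rx":0,"ry":0,"rz":0,"fingers":0.2},
    {"tx":0,"ty":0,"tz":0.001,"rx":0,"ry":0,"rz":0,"fingers":0.2},
    {"tx":0,"ty":0,"tz":0.001,"rx":0,"ry":0,"rz":0,"fingers":0.2},
    {"tx":0,"ty":0,"tz":0,"rx":0,"ry":0,"rz":0,"fingers":0.2},
    {"tx":0,"ty":0,"tz":0,"rx":0,"ry":0,"rz":0,"fingers":0.2},
  ],
)

```text
time: 15.83
tcp_pos: [0.625, -0.0187, 0.2348]
tcp_rot: [-3.142, 0.0, -0.001]
contact_force: [-1.0, 0.2, -2.9]
grip_width: 0.0484
grip_force: 22.0
```

Emit:
arm_command(
  targets=[
    {"tx":0,"ty":0,"tz":0.001,"rx":0,"ry":0,"rz":0,"fingers":0.2},
    {"tx":0,"ty":0,"tz":0,"rx":0,"ry":0,"rz":0,"fingers":0.2},
    {"tx":0,"ty":0,"tz":0,"rx":0,"ry":0,"rz":0,"fingers":0.2},
  ],
)

```text
time: 16.08
tcp_pos: [0.6251, -0.0186, 0.2343]
tcp_rot: [3.142, -0.0, 0.002]
contact_force: [-1.6, -0.8, 5.0]
grip_width: 0.0485
grip_force: 22.0
```

Emit:
arm_command(
  targets=[
    {"tx":0,"ty":0,"tz":0,"rx":0,"ry":0,"rz":0,"fingers":0.55},
    {"tx":0,"ty":0,"tz":0,"rx":0,"ry":0,"rz":0,"fingers":0.6},
    {"tx":0,"ty":0,"tz":0,"rx":0,"ry":0,"rz":0,"fingers":0.66},
    {"tx":0,"ty":0,"tz":0,"rx":0,"ry":0,"rz":0,"fingers":0.72},
    {"tx":0,"ty":0,"tz":0,"rx":0,"ry":0,"rz":0,"fingers":0.72},
    {"tx":0,"ty":0,"tz":-0.01,"rx":0,"ry":0,"rz":0,"fingers":0.72},
    {"tx":0,"ty":0,"tz":-0.025,"rx":0,"ry":0,"rz":0,"fingers":0.72},
    {"tx":0,"ty":0,"tz":-0.035,"rx":0,"ry":0,"rz":0,"fingers":0.72},
    {"tx":0,"ty":0,"tz":-0.035,"rx":0,"ry":0,"rz":0,"fingers":0.93},
    {"tx":0,"ty":0,"tz":-0.03,"rx":0,"ry":0,"rz":0,"fingers":0.93},
  ],
)

```text
time: 16.92
tcp_pos: [0.6248, -0.0185, 0.371]
tcp_rot: [-3.141, 0.0, -0.001]
contact_force: [0.6, -0.2, -0.0]
grip_width: 0.0758
grip_force: 0.0
```

Emit:
arm_command(
  targets=[
    {"tx":-0.007,"ty":0.015,"tz":0,"rx":0,"ry":0,"rz":0,"fingers":0.93},
    {"tx":-0.012,"ty":0.027,"tz":0,"rx":0,"ry":0,"rz":0,"fingers":0.93},
    {"tx":-0.016,"ty":0.036,"tz":0,"rx":0,"ry":0,"rz":0,"fingers":0.93},
    {"tx":-0.016,"ty":0.036,"tz":0,"rx":0,"ry":0,"rz":0,"fingers":0.93},
    {"tx":-0.016,"ty":0.036,"tz":0,"rx":0,"ry":0,"rz":0,"fingers":0.93},
    {"tx":-0.016,"ty":0.036,"tz":0,"rx":0,"ry":0,"rz":0,"fingers":0.93},
    {"tx":-0.016,"ty":0.036,"tz":0,"rx":0,"ry":0,"rz":0,"fingers":0.93},
    {"tx":-0.016,"ty":0.036,"tz":0,"rx":0,"ry":0,"rz":0,"fingers":0.93},
    {"tx":-0.014,"ty":0.03,"tz":0,"rx":0,"ry":0,"rz":0,"fingers":0.93},
    {"tx":-0.01,"ty":0.02,"tz":0,"rx":0,"ry":0,"rz":0,"fingers":0.93},
    {"tx":0,"ty":0,"tz":0,"rx":0,"ry":0,"rz":0,"fingers":0.93},
    {"tx":0,"ty":0,"tz":0,"rx":0,"ry":0,"rz":0,"fingers":0.93},
  ],
)

```text
time: 17.92
tcp_pos: [0.4847, -0.3279, 0.3684]
tcp_rot: [3.141, -0.005, -0.0]
contact_force: [0.5, 1.0, -0.1]
grip_width: 0.0864
grip_force: 0.0
```

```bash
python3 - <<'E'
from h import *
print(telemetry.sense()['tcp_pos'])
p,d=grab('scene'); cv2.imwrite('pics/s4.png',cv2.resize(p[60:290,80:400],(800,575),interpolation=cv2.INTER_CUBIC))
E
```

```text
[ 0.48470924 -0.32792157  0.36836793]
```

View pics/s4.png

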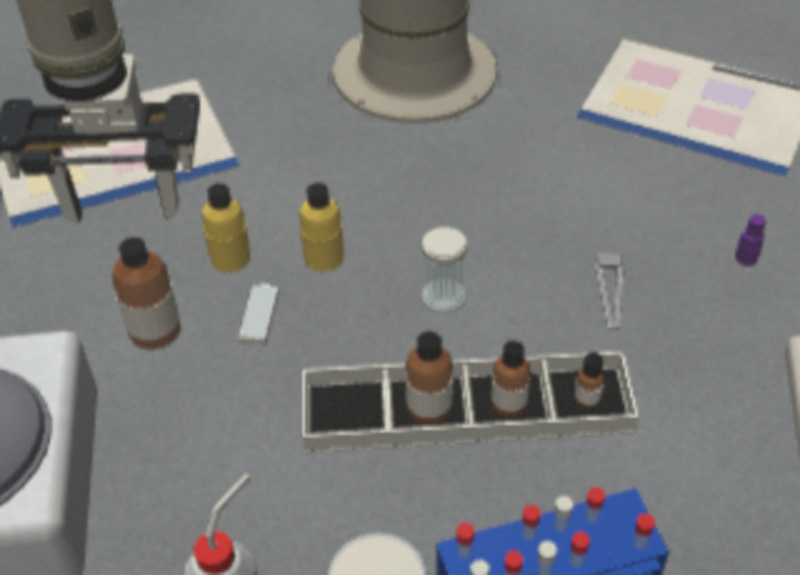

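Three bottles are in place and upright. I'll descend on the 240 at (147,300) to grasp height .080.

Emit:
arm_command(
  targets=[
    {"tx":0.001,"ty":-0.001,"tz":0.02,"rx":0,"ry":0,"rz":0,"fingers":0.93},
    {"tx":0,"ty":0,"tz":0.03,"rx":0,"ry":0,"rz":0,"fingers":0.93},
    {"tx":0,"ty":0,"tz":0.03,"rx":0,"ry":0,"rz":0,"fingers":0.93},
    {"tx":0,"ty":0,"tz":0.025,"rx":0,"ry":0,"rz":0,"fingers":0.93},
    {"tx":0,"ty":0,"tz":0.016,"rx":0,"ry":0,"rz":0,"fingers":0.93},
    {"tx":0,"ty":0,"tz":0,"rx":0,"ry":0,"rz":0,"fingers":0.82},
    {"tx":0,"ty":0,"tz":0,"rx":0,"ry":0,"rz":0,"fingers":0.74},
    {"tx":0,"ty":0,"tz":0,"rx":0,"ry":0,"rz":0,"fingers":0.68},
    {"tx":0,"ty":0,"tz":0,"rx":0,"ry":0,"rz":0,"fingers":0.62},
    {"tx":0,"ty":0,"tz":0,"rx":0,"ry":0,"rz":0,"fingers":0.3},
    {"tx":0,"ty":0,"tz":0,"rx":0,"ry":0,"rz":0,"fingers":0.3},
    {"tx":0,"ty":0,"tz":0,"rx":0,"ry":0,"rz":0,"fingers":0.3},
  ],
  newtons=32,
)

```text
time: 18.97
tcp_pos: [0.4873, -0.3261, 0.2487]
tcp_rot: [3.14, -0.001, 0.004]
contact_force: [0.2, -1.2, 7.2]
grip_width: 0.0593
grip_force: 32.0
```

Emit:
arm_command(
  targets=[
    {"tx":0,"ty":0,"tz":-0.01,"rx":0,"ry":0,"rz":0,"fingers":0.3},
    {"tx":0,"ty":0,"tz":-0.025,"rx":0,"ry":0,"rz":0,"fingers":0.3},
    {"tx":0,"ty":0,"tz":-0.025,"rx":0,"ry":0,"rz":0,"fingers":0.3},
    {"tx":0.01,"ty":-0.016,"tz":0,"rx":0,"ry":0,"rz":0,"fingers":0.3},
    {"tx":0.018,"ty":-0.028,"tz":0,"rx":0,"ry":0,"rz":0,"fingers":0.3},
    {"tx":0.02,"ty":-0.031,"tz":0,"rx":0,"ry":0,"rz":0,"fingers":0.3},
    {"tx":0.02,"ty":-0.031,"tz":0,"rx":0,"ry":0,"rz":0,"fingers":0.3},
    {"tx":0.02,"ty":-0.031,"tz":0,"rx":0,"ry":0,"rz":0,"fingers":0.3},
    {"tx":0.02,"ty":-0.031,"tz":0,"rx":0,"ry":0,"rz":0,"fingers":0.3},
    {"tx":0.018,"ty":-0.028,"tz":0,"rx":0,"ry":0,"rz":0,"fingers":0.3},
    {"tx":0.01,"ty":-0.016,"tz":0,"rx":0,"ry":0,"rz":0,"fingers":0.3},
    {"tx":0.002,"ty":-0.005,"tz":0,"rx":0,"ry":0,"rz":0,"fingers":0.3},
  ],
)

```text
time: 19.97
tcp_pos: [0.6265, -0.1037, 0.3076]
tcp_rot: [-3.139, -0.009, -0.002]
contact_force: [0.0, -0.1, -4.2]
grip_width: 0.0593
grip_force: 32.0
```

Emit:
arm_command(
  targets=[
    {"tx":0,"ty":0,"tz":0,"rx":0,"ry":0,"rz":0,"fingers":0.3},
    {"tx":0,"ty":0,"tz":0,"rx":0,"ry":0,"rz":0,"fingers":0.3},
    {"tx":0,"ty":0,"tz":0,"rx":0,"ry":0,"rz":0,"fingers":0.3},
  ],
)

```text
time: 20.22
tcp_pos: [0.6239, -0.1103, 0.3073]
tcp_rot: [3.141, -0.004, -0.002]
contact_force: [-0.3, 0.3, -3.5]
grip_width: 0.0594
grip_force: 32.0
```

Emit:
arm_command(
  targets=[
    {"tx":0,"ty":0,"tz":0.01,"rx":0,"ry":0,"rz":0,"fingers":0.3},
    {"tx":0,"ty":0,"tz":0.015,"rx":0,"ry":0,"rz":0,"fingers":0.3},
    {"tx":0,"ty":0,"tz":0.014,"rx":0,"ry":0,"rz":0,"fingers":0.3},
    {"tx":0,"ty":0,"tz":0.007,"rx":0,"ry":0,"rz":0,"fingers":0.3},
    {"tx":0,"ty":0,"tz":0.003,"rx":0,"ry":0,"rz":0,"fingers":0.3},
    {"tx":0,"ty":0,"tz":0.001,"rx":0,"ry":0,"rz":0,"fingers":0.3},
    {"tx":0,"ty":0,"tz":0.001,"rx":0,"ry":0,"rz":0,"fingers":0.3},
    {"tx":0,"ty":0,"tz":0,"rx":0,"ry":0,"rz":0,"fingers":0.3},
    {"tx":0,"ty":0,"tz":0,"rx":0,"ry":0,"rz":0,"fingers":0.3},
  ],
)

```text
time: 20.97
tcp_pos: [0.6251, -0.1086, 0.2568]
tcp_rot: [3.141, -0.0, 0.001]
contact_force: [0.5, 0.4, -4.2]
grip_width: 0.0594
grip_force: 32.0
```

Emit:
arm_command(
  targets=[
    {"tx":0,"ty":0,"tz":0.001,"rx":0,"ry":0,"rz":0,"fingers":0.3},
    {"tx":0,"ty":0,"tz":0,"rx":0,"ry":0,"rz":0,"fingers":0.3},
    {"tx":0,"ty":0,"tz":0,"rx":0,"ry":0,"rz":0,"fingers":0.3},
  ],
)

```text
time: 21.22
tcp_pos: [0.6251, -0.1086, 0.2558]
tcp_rot: [3.141, -0.0, 0.002]
contact_force: [-0.1, -0.1, 0.9]
grip_width: 0.0596
grip_force: 32.0
```

Emit:
arm_command(
  targets=[
    {"tx":0,"ty":0,"tz":0.0005,"rx":0,"ry":0,"rz":0,"fingers":0.3},
    {"tx":0,"ty":0,"tz":0,"rx":0,"ry":0,"rz":0,"fingers":0.3},
    {"tx":0,"ty":0,"tz":0,"rx":0,"ry":0,"rz":0,"fingers":0.66},
    {"tx":0,"ty":0,"tz":0,"rx":0,"ry":0,"rz":0,"fingers":0.7},
    {"tx":0,"ty":0,"tz":0,"rx":0,"ry":0,"rz":0,"fingers":0.74},
    {"tx":0,"ty":0,"tz":0,"rx":0,"ry":0,"rz":0,"fingers":0.77},
    {"tx":0,"ty":0,"tz":0,"rx":0,"ry":0,"rz":0,"fingers":0.77},
    {"tx":0,"ty":0,"tz":-0.01,"rx":0,"ry":0,"rz":0,"fingers":0.77},
    {"tx":0,"ty":0,"tz":-0.03,"rx":0,"ry":0,"rz":0,"fingers":0.77},
    {"tx":0,"ty":0,"tz":-0.035,"rx":0,"ry":0,"rz":0,"fingers":0.77},
    {"tx":0,"ty":0,"tz":-0.035,"rx":0,"ry":0,"rz":0,"fingers":0.77},
    {"tx":0,"ty":0,"tz":-0.03,"rx":0,"ry":0,"rz":0,"fingers":0.77},
  ],
)

```text
time: 22.22
tcp_pos: [0.6248, -0.1086, 0.3977]
tcp_rot: [3.142, -0.0, 0.002]
contact_force: [0.5, -0.4, -0.4]
grip_width: 0.0713
grip_force: 0.0
```

Emit:
arm_command(
  targets=[
    {"tx":-0.02,"ty":0.01,"tz":0,"rx":0,"ry":0,"rz":0,"fingers":0.77},
    {"tx":-0.03,"ty":0.01,"tz":0,"rx":0,"ry":0,"rz":0,"fingers":0.77},
    {"tx":-0.03,"ty":0.01,"tz":0,"rx":0,"ry":0,"rz":0,"fingers":0.77},
    {"tx":-0.03,"ty":0.01,"tz":0,"rx":0,"ry":0,"rz":0,"fingers":0.77},
    {"tx":-0.02,"ty":0.01,"tz":0,"rx":0,"ry":0,"rz":0,"fingers":0.77},
    {"tx":0,"ty":0,"tz":0,"rx":0,"ry":0,"rz":0,"fingers":0.77},
    {"tx":0,"ty":0,"tz":0,"rx":0,"ry":0,"rz":0,"fingers":0.77},
    {"tx":0,"ty":0,"tz":0,"rx":0,"ry":0,"rz":0,"fingers":0.77},
  ],
)

```text
time: 22.88
tcp_pos: [0.4956, -0.1583, 0.3954]
tcp_rot: [3.142, -0.0, 0.002]
contact_force: [0.4, 0.2, 0.2]
grip_width: 0.0718
grip_force: 0.0
```

```bash
python3 - <<'E'
from h import *
print(telemetry.sense()['tcp_pos'])
p,d=grab('scene'); cv2.imwrite('pics/s5.png',cv2.resize(p[60:290,100:420],(800,575),interpolation=cv2.INTER_CUBIC))
E
```

```text
[ 0.49556802 -0.15832711  0.39539549]
```

View pics/s5.png

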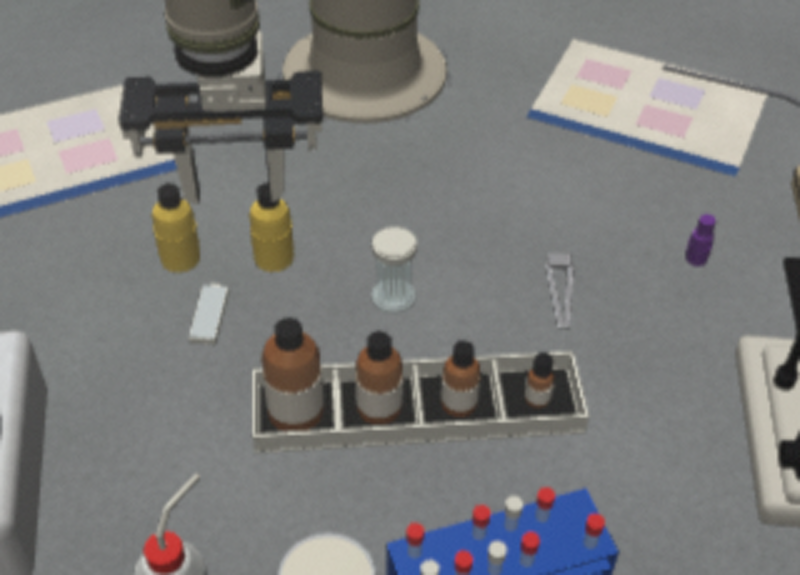

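All four bottles stand upright in order in their bays: 240 (290,375), 120 (380,378), 60 (460,380) and 15 (540,380). The jar at (394,265) and the decoys haven't moved, and the gripper is clear.

```bash
python3 -c "
from rig import job; print(job.close_job())"
```

```text
the job is handed in; nothing more can be done
None
```

The job is handed in: the four amber bottles stand upright in the tray, smallest in bay_1 nearest the microscope and largest in bay_4, with the staining jar and look-alikes untouched, at about 23 s on the robot's clock.

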